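Goods-in check at the goldsmith's bench

ROBOT

A 6-joint arm with a two-finger parallel gripper is mounted at the origin on the work surface. World frame = base frame: x ahead of the robot, y to its left, z up, the work surface at z = 0. Lengths are in mm, angles in rad, forces in N, time in s.
With the tool pointing down it reaches from about 350 to 975 mm from the base axis. Payload 7.1 kg.
Tool frame: the origin (TCP) lies on the front face of the gripper's body, between the roots of the fingers; the fingertips stand 80 mm ahead of it and the grasp point (between the pads) lies 61 mm ahead of it (env.tips_ahead is the distance from the TCP to the fingertips, in mm); z points along the fingers, y is the line along which they close (so a half turn about z gives the same grasp; the last joint's range is limited). The gripper opens to 88 mm and grips with 3 to 60 N. Pads are 20 mm wide; open, the fingers measure 115 mm over their backs; the gripper's body (75 mm by 178 mm) begins 61 mm behind the grasp point.
Start: joints at [1.319, 0.423, 1.63, -0, 1.089, -0.019], TCP at [144.158, 608.131, 302.675] pointing down, gripper open.
Joint ranges: [-3, 3], [-0.9, 2.11], [0.09, 2.58], [-1.31, 4.45], [0.11, 2.69], [-2.54, 2.54]. Speed limits (rad/s): [2.39, 2.39, 3.01, 3.14, 3.14, 3.14].

INTERFACE

Orientations are given as a unit quaternion [x, y, z, w].
In Python, from station import env, set_gripper, viewer, workorder gives the robot as it stands. Calls block until the motion is done:
- env.reach(position, orientation): joint-space move of the TCP to a pose.
- env.move_l(position, rot=None, rate=150, f_stop=None): straight line of the TCP; rot=None keeps the orientation; rate is the mean speed in mm/s. With f_stop (N) it stops when the force on the tool has changed by that much, and returns True; else False.
- env.move_joints(angles): joint-space move.
- set_gripper(opening): finger opening in mm; the grip force is fixed at half the most; returns when the fingers have stopped.
- env.hold(seconds).
- env.ik(position, orientation): joint angles nearest the present ones, or None.
- env.read_state(): the state.
- viewer.camera(name): name is "side" or "top"; returns the picture (400x640x3 uint8, blue, green, red); there is no depth.
- viewer.camera_params(name): a dict with "fx", "fy", "cx", "cy" (pixels), "pose" (4x4, takes a point from camera to world coordinates). Camera axes: x right, y up, looking along -z (the intrinsics and any distortion apply to the point x, -y, -z); pixel columns grow to the right and rows downward; lengths in mm; the calibration is good to about 2 mm. A picture is of the moment at which its call begins. camera_params takes no time and is no camera call.
A pose or a line that the arm cannot do raises env.IKError and nothing moves.
- workorder.sign_off(): hands the job in; it is judged then, once.
The state is a dict: "time_s": time; "qpos": joint angles; "dq": joint speeds; "tau": joint torques, N m; "tool_pos": TCP position; "orientation": TCP orientation; "force": force on the tool from outside, world axes, zero at the start; "wrist_torque": the same for the moment, N m; "width": finger opening in mm; "grip_force": force on a finger pad.
Only numpy, scipy, OpenCV 4.12 (cv2) and the standard library are available. Lean on these libraries where they do the work, as an engineer would, in place of code of your own. Each camera call takes 0.05 s, during which the arm holds its last target. There are 200 camera calls.

TASK

Check in the delivery at the goldsmith's bench: push each standing steel swage block over the near edge of the marble slab, without lifting it, so that it lies flat on the slab with its grooves facing up. Show each closed dish to the viewing stand, largest first and smallest last: lift it to the point midway between the two brass pointers, hold it there level and still for two seconds, and afterwards lay it flat on the cork mat. Leave the jar, the hammer and the soldering block where they are.

Things in the scene. Friction and masses are not known exactly. Their poses are not given: they have to be found in the camera images.
- slab: fixed marble slab, 120 (its x) x 330 (its y) x 12 mm thick, lying on the bench; its near long edge, at slab x = -60 mm, is the fence. Origin: centre of its underside, on the bench top; z up, +x from the near edge (robot side) to the far edge. It may be slightly turned about z; it stays fixed through a run
- block1: steel swage block, 36 (x) x 38 (y) x 78 mm (z), 0.7 to 0.9 kg, upright on the bench, 5 to 28 mm off the slab's near edge, up to 0.15 rad askew; one of a row about 78 mm apart. Origin: centre of its foot; z up, +x towards the slab; grooves across its -x face. Once tipped over the edge its x axis points straight down and its origin is about 30 mm above the bench. May be absent
- block2: steel swage block, 36 (x) x 38 (y) x 78 mm (z), 0.7 to 0.9 kg, upright on the bench, 5 to 28 mm off the slab's near edge, up to 0.15 rad askew; one of a row about 78 mm apart. Origin: centre of its foot; z up, +x towards the slab; grooves across its -x face. Once tipped over the edge its x axis points straight down and its origin is about 30 mm above the bench. May be absent
- block3: steel swage block, 36 (x) x 38 (y) x 78 mm (z), 0.7 to 0.9 kg, upright on the bench, 5 to 28 mm off the slab's near edge, up to 0.15 rad askew; one of a row about 78 mm apart. Origin: centre of its foot; z up, +x towards the slab; grooves across its -x face. Once tipped over the edge its x axis points straight down and its origin is about 30 mm above the bench. May be absent
- block4: steel swage block, 36 (x) x 38 (y) x 78 mm (z), 0.7 to 0.9 kg, upright on the bench, 5 to 28 mm off the slab's near edge, up to 0.15 rad askew; one of a row about 78 mm apart. Origin: centre of its foot; z up, +x towards the slab; grooves across its -x face. Once tipped over the edge its x axis points straight down and its origin is about 30 mm above the bench. May be absent
- dish_large: closed round flat dish, aluminium with a glass window in its lid, 68 mm in diameter, 18 mm high, rigid, the lid does not come off, 90 g; lies flat on the bench to the robot's right. Origin: its centre, at mid-height (9 mm over its underside); z along its axis. Either way up is fine
- dish_medium: closed round flat dish, aluminium with a glass window in its lid, 56 mm in diameter, 18 mm high, rigid, the lid does not come off, 60 g; lies flat on the bench to the robot's right. Origin: its centre, at mid-height (9 mm over its underside); z along its axis. Either way up is fine
- dish_small: closed round flat dish, aluminium with a glass window in its lid, 44 mm in diameter, 18 mm high, rigid, the lid does not come off, 40 g; lies flat on the bench to the robot's right. Origin: its centre, at mid-height (9 mm over its underside); z along its axis. Either way up is fine
- mat: fixed thin cork mat, 100 (its x) x 220 (its y) x 4 mm; origin: centre of its underside on the bench, z up; holds three dishes in a row along its y (70 mm apart)
- gate: fixed viewing stand: rubber-covered foot 100 (its x) x 190 (its y) x 6 mm with two upright steel posts (8 mm thick) at y = +-82 mm, each topped at 120 mm by a brass ball (14 mm) with a pointer aimed inwards at the viewing point (tips 60 mm from it); a camera, 65 mm high, at x = +50 to +115 mm looks up at it. Origin: centre of the foot's underside; z up
- view (a point): the viewing point, midway between the two pointers, 120 mm above the bench (gate x = y = 0): here the centre of a dish is held, dish level. Frame parallel to the stand's
- jar: bystander: amber glass jar, 52 mm in diameter, 65 mm high, beyond the slab; origin centre of underside
- hammer: bystander: hammer, 220 mm long, lying beyond the mat
- charcoal: bystander: dark soldering block 80 x 40 x 25 mm lying between the blocks and the dishes; origin centre of underside

How it is judged:
By the outcome, as a careful person would: the job done as asked, in the order asked, and still so for the second after the job is handed in, with the robot touching nothing.
Of block1, block2, block3, block4 only 2 to 4 are there at a start; the rules pass over those that are not, and their reading is None.
At some moment in a run one of dish_large, dish_medium, dish_small may be knocked a few centimetres aside while the robot is not near it.
Once in a run the grip may slacken for a moment while it holds something.
It also fails if it takes over 210 s, if anything falls off the work surface, if the arm or the gripper's body presses on something with over 40 N, if the wrist force passes 120 N, or if a joint passes its speed limit or range.

## Working session

There is one attempt and no reset: what is moved stays moved. The work goes in short steps, each a Python script; the robot and the scene stay as the last script left them, time stands still between calls to the robot, and variables do not carry over. Pictures are saved under pics/ and viewed, at most 14 in all, crops included, and the job is handed in when it is done.

```bash
ls; mkdir -p pics
cat > h.py <<'E'
import numpy as np, cv2
from station import env, set_gripper, viewer, workorder
np.set_printoptions(precision=2, suppress=True)
def snap(cam,name,crop=None,s=1):
    im=viewer.camera(cam)
    cv2.imwrite(f'pics/{name}_raw.png',im)
    if crop: x0,y0,x1,y1=crop; im=im[y0:y1,x0:x1]
    if s!=1: im=cv2.resize(im,None,fx=s,fy=s,interpolation=cv2.INTER_CUBIC)
    cv2.imwrite(f'pics/{name}.png',im)
E
python3 - <<'E'
from h import *
for c in('side','top'):
    p=viewer.camera_params(c); print(c,p)
    snap(c,c+'0',None,1.25)
s=env.read_state(); print(s)
E
```

```text
pics
side {'fx': 363.8007642496412, 'fy': 363.8007642496412, 'cx': 323.9793423195396, 'cy': 191.61083299471488, 'pose': array([[   0.98,    0.12,   -0.18,  418.53],
       [  -0.21,    0.6 ,   -0.77, -734.31],
       [   0.02,    0.79,    0.61,  656.47],
       [   0.  ,    0.  ,    0.  ,    1.  ]])}
top {'fx': 429.19608909252275, 'fy': 429.19608909252275, 'cx': 324.60809205302377, 'cy': 198.27292770341947, 'pose': array([[  -0.  ,    1.  ,   -0.09,  486.75],
       [  -1.  ,   -0.  ,    0.01,   12.88],
       [   0.01,    0.09,    1.  , 1211.53],
       [   0.  ,    0.  ,    0.  ,    1.  ]])}
{'time_s': 0.1, 'qpos': array([ 1.32,  0.42,  1.63,  0.  ,  1.09, -0.02]), 'dq': array([-0., -0., -0.,  0.,  0., -0.]), 'tau': array([ -0.  , -54.56, -27.43,   0.06,   0.02,  -0.  ]), 'tool_pos': array([144.05, 607.78, 301.98]), 'orientation': array([ 0.12,  0.99, -0.  , -0.  ]), 'force': array([-0.78, -1.35,  0.25]), 'wrist_torque': array([ 0.06,  0.01, -0.04]), 'grip_force': 0.0, 'width': 87.62137106899374}
```

View pics/side0.png

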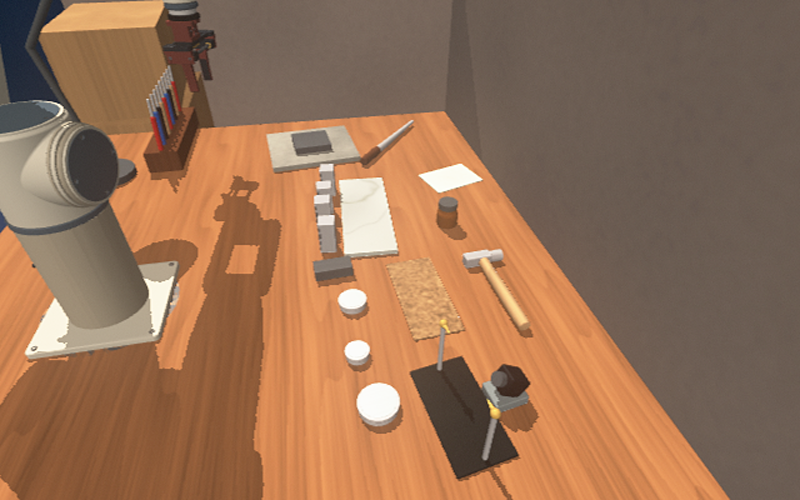

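View pics/top0.png

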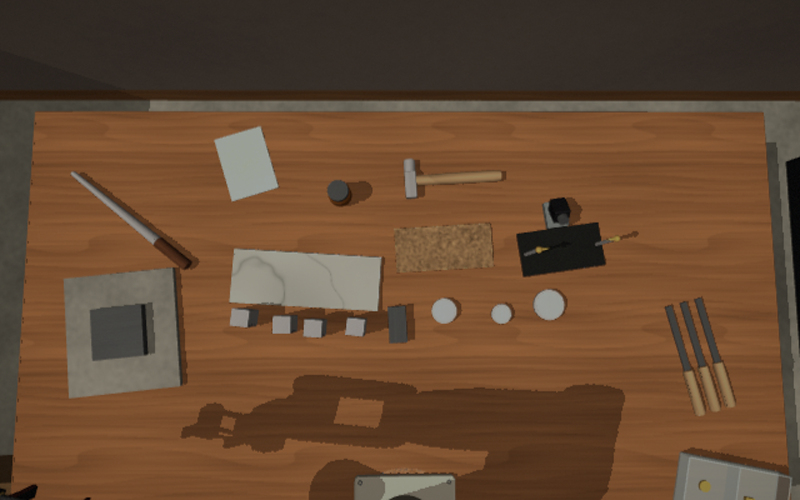

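Four blocks stand along the slab (top picture, 1.25×: tops around (243,317), (283,324), (314,327), (356,326)). The dishes are at (444,310), (501,313) and (549,304), with the mat at (443,247) and the gate at (561,249). Next I'll take crops for measuring.

Run:
```python
import cv2
def c(src,name,x0,y0,x1,y1,s):
    im=cv2.imread(f'pics/{src}_raw.png')[y0:y1,x0:x1]
    cv2.imwrite(f'pics/{name}.png',cv2.resize(im,None,fx=s,fy=s,interpolation=cv2.INTER_CUBIC))
c('top0','tb',180,195,340,285,5)
c('top0','td',310,150,520,270,3.8)
c('side0','sb',245,125,325,235,5)
c('side0','sd',260,195,430,385,3.1)
```

```text
(no output)
```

View pics/tb.png

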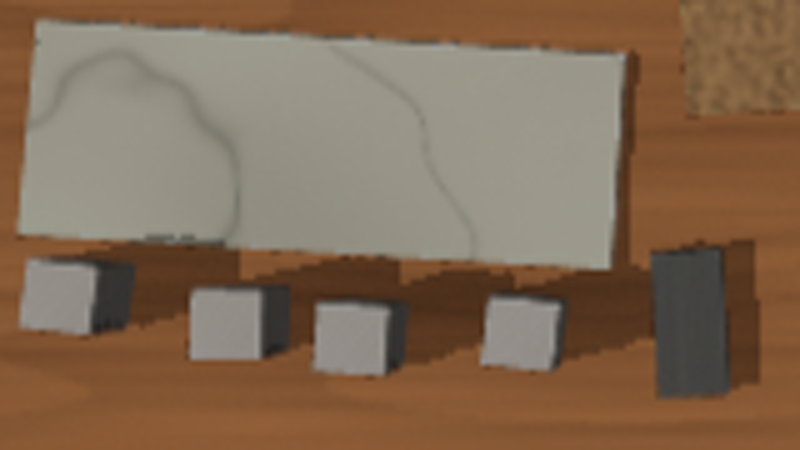

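View pics/td.png

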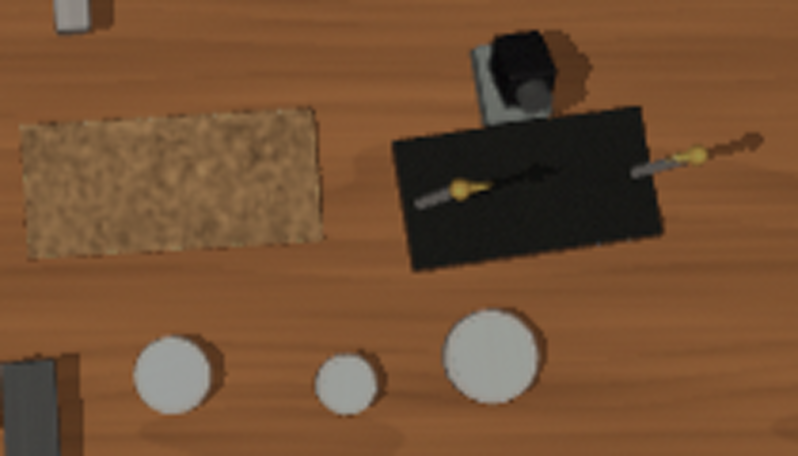

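View pics/sb.png

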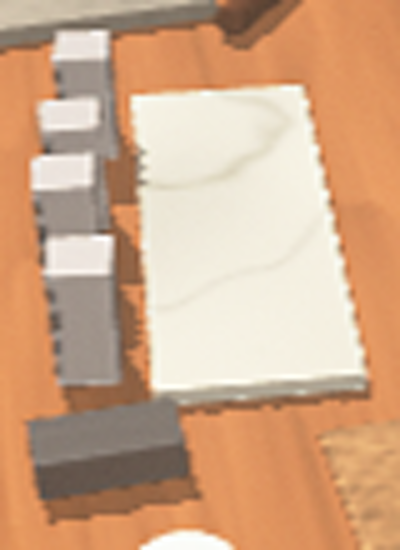

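View pics/sd.png

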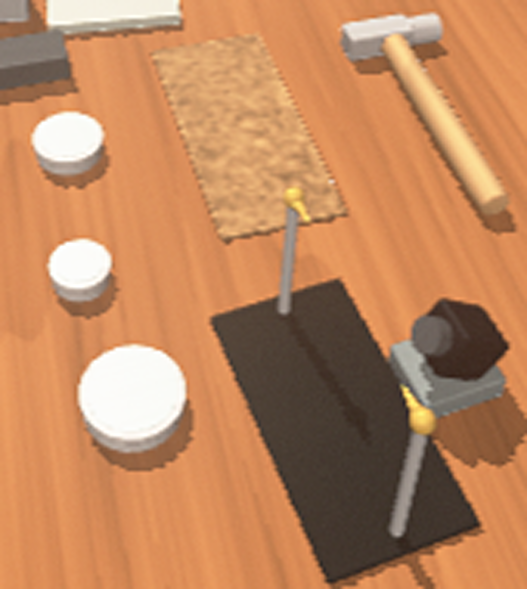

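The crops show every corner clearly. In tb the slab corners are (38,20), (627,53), (610,269) and (18,236). In td and sd I can read the mat, foot, balls and dishes. Triangulating from these.

```bash
cat >> h.py <<'E'
def ray(cam,uv):
    p=viewer.camera_params(cam); T=p['pose']
    d=T[:3,:3]@np.array([(uv[0]-p['cx'])/p['fx'],-(uv[1]-p['cy'])/p['fy'],-1.])
    return T[:3,3],d/np.linalg.norm(d)
def tri(a,b):   # pixel in top, pixel in side -> point, miss
    (o1,d1),(o2,d2)=ray('top',a),ray('side',b)
    s=np.linalg.lstsq(np.c_[d1,-d2],o2-o1,rcond=None)[0]
    p,q=o1+s[0]*d1,o2+s[1]*d2
    return (p+q)/2,np.linalg.norm(p-q)
def onz(cam,uv,z):
    o,d=ray(cam,uv); return (o+d*(z-o[2])/d[2])
def px(p,off,s): return (np.array(p,float)+.5)/s-.5+np.array(off)
E
python3 - <<'E'
from h import *
tb=lambda p:px(p,(180,195),5); td=lambda p:px(p,(310,150),3.8)
sb=lambda p:px(p,(245,125),5); sd=lambda p:px(p,(260,195),3.1)
def grp(n,T,S,ft,fs,z):
    P=[];Q=[];R=[]
    for a,b in zip(T,S):
        p,m=tri(ft(a),fs(b)); P.append(p); Q.append(onz('top',ft(a),z)); R.append(onz('side',fs(b),z))
    P=np.array(P);Q=np.array(Q);R=np.array(R)
    print(n,'tri',P.mean(0),'z',P[:,2],'top@z',Q.mean(0)[:2],'side@z',R.mean(0)[:2])
    if len(Q)==4:
        for X in(Q,R):
            v1=X[1]-X[0]+X[2]-X[3]; v2=X[0]-X[3]+X[1]-X[2]
            print('   ang',np.arctan2(-v1[0],-v1[1])*-1,np.arctan2(v2[1],v2[0]),'len',np.hypot(*v1[:2])/2,np.hypot(*v2[:2])/2)
# corner order: far-left(+y), far-right, near-right, near-left
grp('slab',[(38,20),(627,53),(610,269),(18,236)],[(303,86),(366,378),(152,390),(131,95)],tb,sb,12)
B=[[(28,258),(99,261),(90,335),(20,328)],[(192,287),(264,287),(263,360),(190,360)],[(315,302),(391,303),(387,376),(314,374)],[(489,295),(562,299),(553,371),(481,364)]]
S=[[(108,32),(108,58),(56,60),(57,30)],[(100,98),(98,128),(41,132),(43,100)],[(95,154),(93,190),(33,188),(36,153)],[(114,236),(113,276),(47,276),(48,236)]]
for i in range(4): grp('B%d'%(i+1),B[i],S[i],tb,sb,78)
grp('char',[(652,250),(722,247),(730,397),(657,399)],[(178,398),(187,447),(38,461),(30,421)],tb,sb,25)
grp('mat',[(20,125),(313,108),(322,241),(29,260)],[(258,36),(346,212),(226,240),(152,52)],td,sd,4)
grp('gate',[(393,142),(640,106),(663,234),(414,270)],[(341,280),(480,525),(332,581),(212,321)],td,sd,6)
grp('balls',[(460,189),(695,155)],[(293,197),(422,421)],td,sd,120)
for n,a,b in(('L',(492,356),(133,389)),('M',(173,375),(68.5,137)),('S',(347,384),(80,263))): grp(n,[a],[b],td,sd,18)
E
```

```text
slab tri [532.09 219.39  12.03] z [11.8  10.07 12.92 13.31] top@z [531.55 219.52] side@z [532.49 219.53]
   ang -0.06008501864930813 -0.07243808301069157 len 328.9018580470877 120.46151647614654
   ang -0.06534062351357531 -0.0954207033537947 len 330.25441886184444 120.29719832450364
B1 tri [451.25 344.59  78.48] z [76.99 77.93 78.16 80.87] top@z [450.69 344.78] side@z [451.77 345.42]
   ang -0.07552209683430534 -0.09369513239606778 len 36.8131062318297 37.439006765899165
   ang -0.08629681949506206 -0.1889660606215579 len 38.23156556685768 33.609056135035516
B2 tri [436.74 256.94  78.52] z [77.11 77.81 79.31 79.86] top@z [435.74 257.11] side@z [437.69 257.68]
   ang -0.005386690813812182 -0.003452305926715712 len 37.71905288746925 37.758681716859556
   ang -0.10584494094466551 -0.08615603533234849 len 37.418471499394094 34.77251929530358
B3 tri [428.45 192.03  78.69] z [76.04 76.01 81.17 81.53] top@z [427.5  192.19] side@z [429.25 193.02]
   ang -0.02543424506546163 -0.02301935089181573 len 38.81862053365925 37.48574199324994
   ang -0.10839523768409483 -0.23734674921414298 len 39.0
[... 826 characters left out ...]
2538168645 len 217.85133494566125 96.8530369391102
gate tri [ 599.59 -356.64    2.99] z [3.5  3.31 4.15 1.  ] top@z [ 598.29 -355.5 ] side@z [ 599.88 -358.61]
   ang 0.1401598113959547 0.13862442325327087 len 188.3609789745408 96.8123260044362
   ang 0.14177126024850062 0.14449041561285791 len 186.80523854606525 97.36930932497765
balls tri [ 598.95 -355.43  119.4 ] z [120.74 118.06] top@z [ 598.32 -354.95] side@z [ 599.31 -355.71]
L tri [ 474.44 -321.85   17.52] z [17.52] top@z [ 473.8  -321.64] side@z [ 475.04 -322.22]
M tri [461.94 -88.36  16.43] z [16.43] top@z [461.18 -88.16] side@z [462.62 -90.03]
S tri [ 454.62 -215.2    17.15] z [17.15] top@z [ 454.03 -214.99] side@z [ 455.19 -215.95]
```

Triangulated heights agree with the text (slab 12, blocks 78, balls 119). I'll push block 1 first as a test: slide it low against the fence, then tip it from high up.

```bash
cat >> h.py <<'E'
from scipy.spatial.transform import Rotation as Ro
def down(yaw):  # tool pointing down, closing line y at angle yaw from world +y (mod pi)
    y=np.array([-np.sin(yaw),np.cos(yaw),0]); z=np.array([0,0,-1.])
    return [Ro.from_matrix(np.c_[np.cross(s*y,z),s*y,z]).as_quat() for s in(1,-1)]
def best(pos,yaw):
    q0=env.read_state()['qpos']; c=[]
    for q in down(yaw):
        j=env.ik(pos,q)
        if j is not None: c.append((abs(j-q0).max()+.3*abs(j[5]),q))
    return min(c,key=lambda t:t[0])[1]
SY=-0.063; SC=np.array([532,219.4])
def slab(x,y,z):  # slab xy, tip height -> TCP
    c,s=np.cos(SY),np.sin(SY); return [SC[0]+c*x-s*y,SC[1]+s*x+c*y,z+80]
def tip(x,y):
    x0=x-18-10-14          # finger centre, behind the block
    p=slab(x0,y,110); q=best(p,SY); env.reach(p,q)
    env.move_l(slab(x0,y,22),rate=150)
    hit=env.move_l(slab(-104,y,22),rate=40,f_stop=15)
    t=env.read_state()['tool_pos']; s=np.array(t[:2])-SC; sx=np.cos(SY)*s[0]+np.sin(SY)*s[1]
    print('low push',hit,'finger at slab x',sx,'F',env.read_state()['force'])
    env.move_l(slab(sx-8,y,22),rate=80); env.move_l(slab(sx-8,y,64),rate=100)
    hit=env.move_l(slab(sx+58,y,64),rate=45,f_stop=40)
    print('high push',hit,env.read_state()['force'])
    env.move_l(slab(sx-8,y,70),rate=150); env.move_l(slab(sx-8,y,110),rate=150)
    print('t',env.read_state()['time_s'])
E
python3 - <<'E'
from h import *
set_gripper(0); print(env.read_state()['width'])
tip(-88.5,120)
snap('side','s1',(245,105,325,235),4)
E
```

```text
0.3468496602190044
low push True finger at slab x -106.05237807151588 F [-0.12  0.09  0.78]
high push False [ 0.42 -0.39  0.32]
t 7.7083
```

View pics/s1.png

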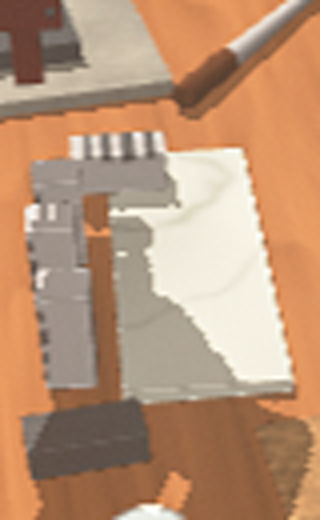

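Block 1 lies on the slab with its grooves up, at about (115,145) in the crop. Now the other three, then I park clear and look.

Run:
```python
from h import *
tip(-98,31.4); tip(-102,-33.8); tip(-93.8,-121.8)
set_gripper(88)
p=[470,330,300]; env.reach(p,best(p,-1.57+.1))
snap('side','s2',(150,100,430,385),2); snap('top','t2',(180,150,520,290),2.3)
print(env.read_state()['time_s'])
```

```text
low push True finger at slab x -106.11032818381098 F [-0.41  0.23 -0.28]
high push False [-0.21 -0.45 -0.28]
t 13.3
low push False finger at slab x -105.8432044920397 F [-7.8  -0.8   6.88]
high push False [ 0.24  0.17 -0.1 ]
t 19.0417
low push False finger at slab x -106.16201772381152 F [-8.2   0.23  7.05]
high push False [-1.22  0.05 -0.49]
t 24.6333
27.675
```

View pics/s2.png

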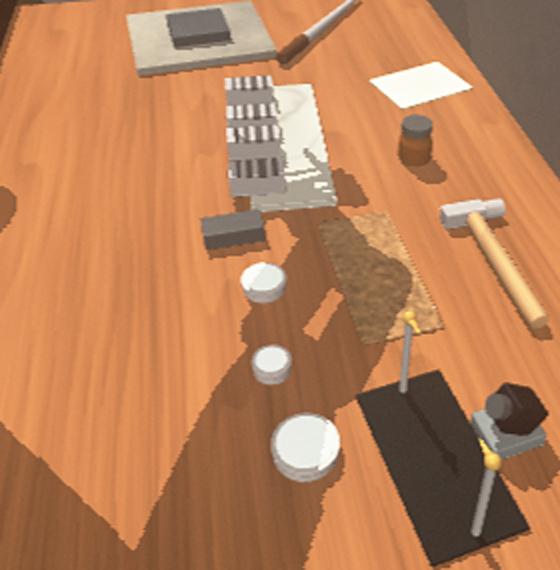

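View pics/t2.png

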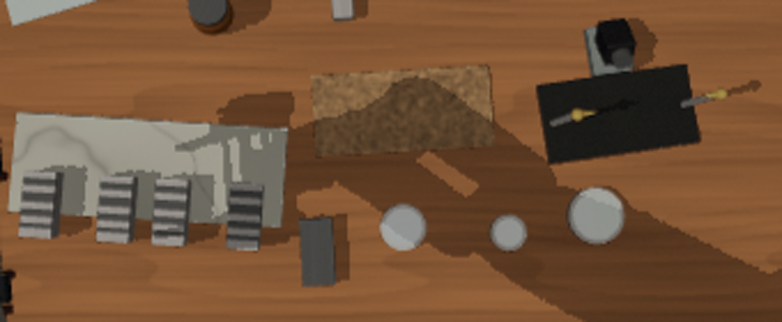

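All four blocks lie flat with their grooves up, at around (38,205), (117,210), (171,211) and (245,216) in the top crop. The dishes haven't moved. Next is an automatic dish finder, since a dish may get knocked, and then showing the large dish.

```bash
cat >> h.py <<'E'
DI={'L':68,'M':56,'S':44}
def finddishes(im,z=18):
    """top image -> [(diameter, x, y)] of pale round things right of the charcoal"""
    hsv=cv2.cvtColor(im,cv2.COLOR_BGR2HSV); m=((hsv[...,1]<75)&(hsv[...,2]>105)).astype(np.uint8)
    m[:, :300]=0; m[:,520:]=0; m[:140]=0; m[290:]=0
    out=[]
    for c in cv2.findContours(m,cv2.RETR_EXTERNAL,cv2.CHAIN_APPROX_NONE)[0]:
        if len(c)<20: continue
        (u,v),r=cv2.minEnclosingCircle(c); h=cv2.convexHull(c); A=cv2.contourArea(h)
        if A<.75*np.pi*r*r: continue
        M=cv2.moments(h); u,v=M['m10']/M['m00'],M['m01']/M['m00']
        p=onz('top',(u,v),z); d=2*(np.sqrt(A/np.pi)+.5)*(1211-z)/429
        out.append((d,p[0],p[1]))
    return np.array(sorted(out)[::-1])
E
python3 - <<'E'
from h import *
for n in('top0','t2'): print(finddishes(cv2.imread(f'pics/{n}_raw.png')))
E
```

```text
[[  69.57  473.98 -320.81]
 [  57.22  461.4   -87.  ]
 [  45.75  454.38 -213.97]]
[[  67.66  474.23 -321.62]
 [  56.26  460.63  -87.14]
 [  43.03  453.49 -214.79]]
```

```bash
cat >> h.py <<'E'
V=np.array([599.,-355.5]); GY=.14-np.pi/2; MY=.058-np.pi/2; MC=np.array([603.7,-90.3])
H=74   # TCP above dish centre
def st(k=''):
    s=env.read_state(); print(k,'t %.1f w %.1f g %.1f'%(s['time_s'],s['width'],s['grip_force']),s['tool_pos'],s['force'])
def grab(x,y,zc=9):
    p=[x,y,200]; q=best(p,GY); env.reach(p,q)
    env.move_l([x,y,zc+H],rate=150,f_stop=25); set_gripper(0); st('grab')
    env.move_l([x,y,240],rate=150); st('lifted')
def show(name,crop=(260,195,430,385)):
    q=best([*V,240],GY); env.move_l([*V,240],rot=q,rate=150); env.move_l([*V,120+H],rate=80)
    env.hold(.5); st('at view'); 
    for i in range(3): env.hold(.95); st('hold')
    snap('side',name,crop,3.1); snap('top',name+'t')
def lay(my):
    c,s=np.cos(.058),np.sin(.058); x,y=MC[0]-s*my,MC[1]+c*my
    env.move_l([*V,245],rate=150); p=[x,y,245]; q=best(p,MY); env.move_l(p,rot=q,rate=200); st('over mat')
    env.move_l([x,y,30],rate=120) if 0 else env.move_l([x,y,13+H+6],rate=130)
    env.move_l([x,y,13+H-2],rate=20,f_stop=3); st('down')
    set_gripper(88); env.move_l([x,y,200],rate=150); st('off')
E
python3 - <<'E'
from h import *
grab(474.2,-321.6); show('vL')
E
```

```text
grab t 31.4 w 67.5 g 30.0 [ 474.54 -321.86   83.72] [-0.8   1.22  5.49]
lifted t 32.6 w 67.3 g 30.0 [ 473.72 -321.24  239.05] [ 0.15  0.82 -0.24]
at view t 34.9 w 67.2 g 30.0 [ 599.01 -355.51  194.16] [ 0.29  0.31 -2.1 ]
hold t 35.8 w 67.3 g 30.0 [ 599.01 -355.47  193.98] [-0.1   0.3   0.28]
hold t 36.8 w 67.4 g 30.0 [ 598.99 -355.51  194.03] [ 0.36 -0.21 -0.73]
hold t 37.7 w 67.4 g 30.0 [ 599.   -355.48  193.99] [ 0.63  0.26 -1.22]
```

View pics/vL.png

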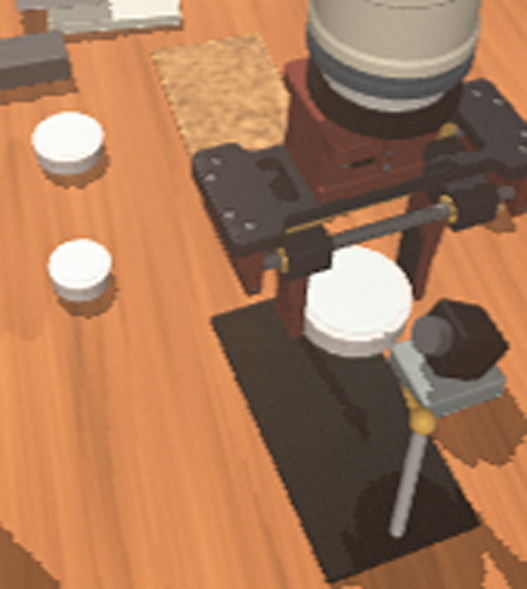

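The large dish is held level, its top ellipse centred near (357,294) in the crop. I'll check that against the expected projection before laying it down.

Run:
```python
from h import *
print(onz('side',px((357,294),(260,195),3.1),129))
lay(-70)
snap('side','pL',(240,150,440,385),2.5)
p=[600,100,330]; env.reach(p,best(p,MY)); im=viewer.camera('top'); cv2.imwrite('pics/q1_raw.png',im); print(finddishes(im)); st()
```

```text
[ 600.37 -359.74  129.  ]
over mat t 39.4 w 67.0 g 30.0 [ 607.73 -160.81  244.84] [-0.43  0.13 -0.21]
down t 41.1 w 67.7 g 30.0 [ 608.23 -160.29   87.33] [0.39 0.37 3.29]
off t 42.5 w 87.9 g 0.0 [ 607.22 -160.02  199.21] [-0.12  0.71 -0.16]
[[  66.63  606.72 -160.25]
 [  57.31  461.49  -87.04]
 [  45.81  454.41 -213.93]]
 t 43.8 w 87.9 g 0.0 [599.88  98.78 328.92] [ 0.72 -1.01 -0.56]
```

The landing spot confirms the dish sits within 1 mm of the tool centre, so the 4 mm offset came from my ellipse reading. The large dish is on the mat and the others are unmoved. Medium next.

Run:
```python
from h import *
grab(461.6,-87.7); show('vM')
```

```text
grab t 46.3 w 54.9 g 30.0 [461.79 -87.78  83.28] [-0.33  0.32  5.4 ]
lifted t 47.5 w 55.2 g 30.0 [461.07 -87.59 239.27] [-0.14 -0.07 -0.74]
at view t 50.9 w 55.6 g 30.0 [ 599.02 -355.53  194.17] [ 0.37  0.17 -0.19]
hold t 51.9 w 55.1 g 30.0 [ 598.99 -355.47  193.96] [ 0.71  1.3  -0.52]
hold t 52.8 w 55.4 g 30.0 [ 598.98 -355.48  193.96] [ 0.24  0.34 -1.44]
hold t 53.8 w 55.4 g 30.0 [ 599.02 -355.5   194.02] [ 0.89 -0.12 -0.25]
```

View pics/vM.png

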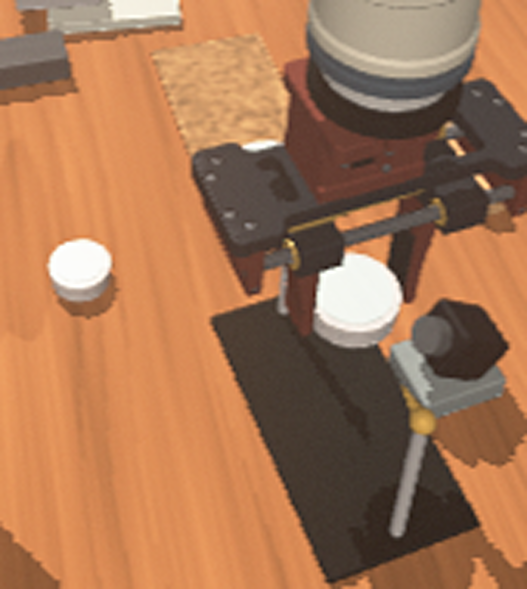

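The medium dish is level and centred at about (357,293). I'll compare its silhouette (right edge 402, top 256, bottom 346) with a projected model, since the clock stands still.

Run:
```python
from h import *
p=viewer.camera_params('side');T=np.linalg.inv(p['pose'])
def proj(P):
    c=(T@np.c_[P,np.ones(len(P))].T)[:3]; u=p['cx']+p['fx']*c[0]/-c[2]; v=p['cy']-p['fy']*c[1]/-c[2]
    return np.c_[(u-260+.5)*3.1-.5,(v-195+.5)*3.1-.5]
t=np.linspace(0,6.28,200)
for zc in(120,118):
  for r in(34,28):
    a=[proj(np.c_[599+r*np.cos(t),-355.5+r*np.sin(t),0*t+z]) for z in(zc+9,zc-9)]
    print(zc,r,'top',a[0].min(0),a[0].max(0),'bot',a[1].min(0),a[1].max(0))
# ball check
c,s=np.cos(.14),np.sin(.14)
print('balls',proj(np.array([[599-s*82*k,-355.5+c*82*k,120] for k in(1,-1)])),'obs (293,197),(422,421)')
```

```text
120 34 top [292.94 241.81] [412.25 339.13] bot [290.91 261.32] [408.21 358.62]
120 28 top [303.4  249.77] [401.63 329.87] bot [301.21 269.29] [397.78 349.37]
118 34 top [292.71 244.01] [411.79 341.33] bot [290.69 263.45] [407.77 360.74]
118 28 top [303.15 251.97] [401.2  332.07] bot [300.97 271.42] [397.36 351.49]
balls [[292.83 197.38]
 [420.76 419.94]] obs (293,197),(422,421)
```

The silhouette agrees to about 1 mm, because the top of the ellipse is partly hidden by the gripper. Laying the medium dish down, then on to the small one.

Run:
```python
from h import *
lay(70)
p=[600,130,330]; env.reach(p,best(p,MY)); im=viewer.camera('top'); cv2.imwrite('pics/q2_raw.png',im); f=finddishes(im); print(f); st()
s=[d for d in f if d[0]<50 and d[1]<540]
if len(s)==1:
    grab(s[0][1]+.3,s[0][2]-.7); show('vS')
```

```text
over mat t 56.2 w 55.3 g 30.0 [599.65 -21.12 244.99] [ 0.39 -0.53 -0.15]
down t 57.9 w 55.4 g 30.0 [600.03 -20.42  86.88] [ 0.91 -0.09  2.03]
off t 59.5 w 87.7 g 0.0 [599.07 -20.38 199.31] [-0.91  0.15  0.05]
[[  67.01  606.65 -161.23]
 [  56.99  599.34  -20.66]
 [  45.81  454.41 -213.93]]
 t 60.3 w 87.7 g 0.0 [599.35 128.85 328.05] [ 0.33 -0.33 -0.6 ]
grab t 63.5 w 43.3 g 30.0 [ 454.75 -214.66   83.07] [-0.59  0.85  1.9 ]
lifted t 64.7 w 43.5 g 30.0 [ 454.27 -214.39  239.26] [ 0.28  0.43 -0.12]
at view t 67.4 w 43.0 g 30.0 [ 599.04 -355.53  194.19] [ 1.18 -0.01  0.17]
hold t 68.3 w 43.5 g 30.0 [ 599.   -355.5   193.99] [-0.04  0.2   0.41]
hold t 69.3 w 43.2 g 30.0 [ 599.01 -355.52  194.04] [-1.02  0.19  0.18]
hold t 70.2 w 43.3 g 30.0 [ 599.02 -355.48  194.  ] [-0.38 -0.15 -0.58]
```

View pics/vS.png

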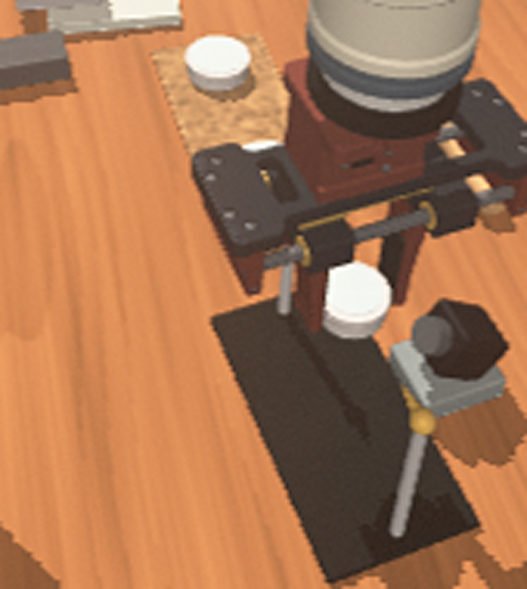

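The small dish is level at the viewing point, around (357,298). Laying it in the middle slot and taking a final look.

Run:
```python
from h import *
lay(0)
p=[480,330,330]; env.reach(p,best(p,MY)); env.hold(.5)
snap('side','end',(150,100,430,385),2); snap('top','endt',(180,150,520,290),2.3)
print(finddishes(cv2.imread('pics/endt_raw.png'))); st()
```

```text
over mat t 72.3 w 43.2 g 30.0 [603.65 -90.96 244.93] [ 0.18 -0.17 -0.07]
down t 74.0 w 43.7 g 30.0 [604.07 -90.36  86.53] [0.62 0.76 2.9 ]
off t 75.8 w 87.6 g 0.0 [603.16 -90.23 199.29] [-0.29  1.14 -0.04]
[[  67.58  607.33 -161.12]
 [  55.94  599.82  -20.32]
 [  42.47  602.98  -91.38]]
 t 78.0 w 87.9 g 0.0 [480.01 330.   330.01] [ 0.05 -0.1  -0.27]
```

View pics/end.png

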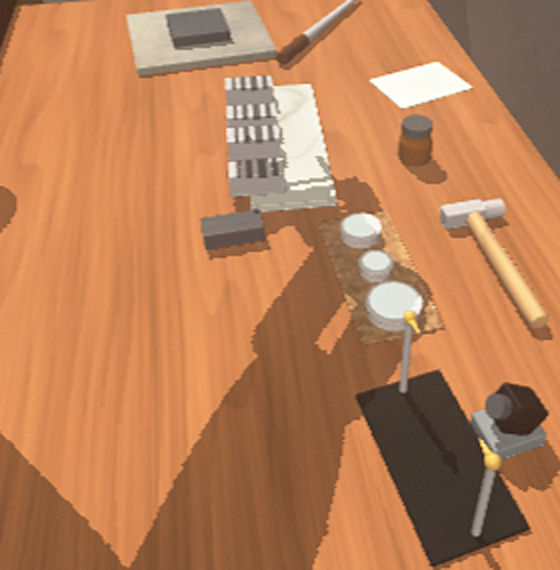

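View pics/endt.png

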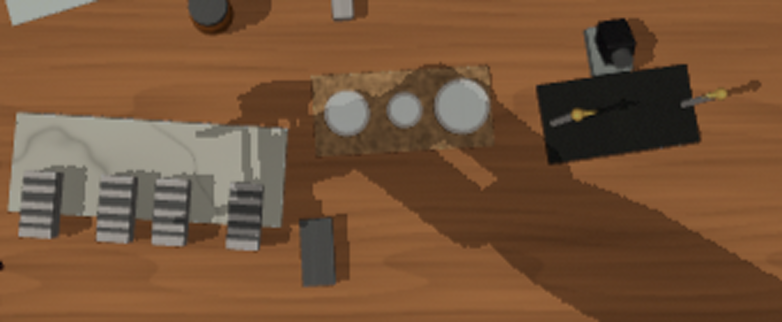

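The blocks lie grooves up on the slab. The three dishes rest on the mat at (347,113), (405,110) and (463,105), and the jar, hammer and soldering block haven't moved.

```bash
python3 -c "
from h import *
print(workorder.sign_off())"
```

```text
the job is handed in; nothing more can be done
None
```

The job is handed in at about 78 s: all four blocks lie flat on the slab with grooves up, the three dishes were shown largest to smallest and laid on the mat, and the jar, hammer and soldering block stayed where they were; the sign-off returned no verdict.

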